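Check a module kit case and pull the wrongly packed module

TASK

Open the kit case and leave its lid standing open, upright or leaning back, compare each pocket with the layout tile facing it, and find the one module that does not match its tile. Lift that module out, stand it on the blue mat and let go, so that you can take it again across its long sides, and then set it down gently, upright, between the cheeks of the steel return cradle. Leave the two correct modules in their pockets and do not disturb the other things on the bench.

Things in the scene. Friction and masses are not known exactly. Their poses are not given: they have to be found in the camera images.
- lid (a joint): lid angle of the grey kit case: 0 shut, grows as it opens upward, stop at 1.9 rad; it may start slightly ajar. The hinge is stiff: the lid stays at whatever angle it is left. The lid is 150 mm by 160 mm, 8 mm thick
- lid_handle (a point): middle of the lid's bar handle: steel bar 80 mm long, parallel to the hinge, about 10 mm thick, its middle line 35 mm off the lid's outer face, 12 mm from the lid's free edge. It can be pinched from above and turns between the fingers as the lid swings. Its frame turns with the lid
- lid_hinge (a point): middle of the lid's hinge line, on the case rim 68.5 mm above the bench, on the case's side away from the layout tiles. With the lid shut the handle's middle is 138 mm along -x of the case and 43 mm above this point. Its frame turns with the lid
- case: grey kit case, open-topped under its lid, fixed to the bench: 150 mm (its x) by 160 mm (its y) by 68 mm high, walls 5 mm, floor 5 mm; origin under its centre; the hinge is along its +x rim. Two full-height walls 3 mm thick along x divide it into three pockets in a row along y, 51 mm apart, each 140 mm by 48 mm; each holds one module with its long side along the case's x, so only its two end faces have room for fingers
- tile_fin_1: white layout tile with a black picture of five parallel bars = a finned module belongs here. 60 mm (its x) by 42 mm (its y) by 4 mm, fixed flat on the bench, origin under its centre, x pointing into the case. It shows what belongs in the pocket it faces: that pocket's centre is 117 mm along the tile's +x, pocket floor 5 mm above the bench
- tile_fin_2: a second tile with the same picture of five bars. 60 mm (its x) by 42 mm (its y) by 4 mm, fixed flat on the bench, origin under its centre, x pointing into the case. It shows what belongs in the pocket it faces: that pocket's centre is 117 mm along the tile's +x, pocket floor 5 mm above the bench
- tile_round: white layout tile with a black disc = a round-topped module belongs here. 60 mm (its x) by 42 mm (its y) by 4 mm, fixed flat on the bench, origin under its centre, x pointing into the case. It shows what belongs in the pocket it faces: that pocket's centre is 117 mm along the tile's +x, pocket floor 5 mm above the bench
- fin_module_center (a point): finned module: black base with five upright aluminium fins along its length; 62 mm long (its x), 40 mm wide (its y), 57 mm high, about 0.25 kg, stands upright; the point is its centre, half-way up (28.5 mm above its underside)
- round_module_1_center (a point): round-topped module: black block 49 mm high with an aluminium disc 36 mm across and 8 mm high on top; 62 mm long (its x), 40 mm wide (its y), 57 mm high, about 0.25 kg, stands upright; the point is its centre, half-way up (28.5 mm above its underside)
- round_module_2_center (a point): the other round-topped module, the same in every way; 62 mm long (its x), 40 mm wide (its y), 57 mm high, about 0.25 kg, stands upright; the point is its centre, half-way up (28.5 mm above its underside)
- mat: blue perforated mat, 130 mm (its x) by 120 mm (its y), 4 mm thick, fixed; origin under its centre
- cradle: steel return cradle, fixed: floor plate 96 mm (its x) by 80 mm (its y), 6 mm thick, with two upright cheeks across its +x and -x ends rising to 68 mm above the bench, 72 mm apart inside; open along y. A module stands on the floor plate with its long side along the cradle's x, between the cheeks, so that fingers fit only at its long side faces. Origin under its centre
- screwdriver: screwdriver lying on the bench; a bystander, origin at its underside
- tweezers: steel tweezers, 125 mm, lying; a bystander, origin at its underside
- header_strip: yellow pin header strip 110 mm long, 22 mm high; a bystander, origin at its underside
- flux_jar: amber jar 50 mm across, 60 mm high; a bystander, origin at its underside
- solder_reel: reel of solder 60 mm across, 34 mm high, on its face; a bystander, origin at its underside
- multimeter: black multimeter 150 by 75 by 36 mm, lying; a bystander, origin at its underside
- spare_board: blue circuit board 110 by 80 mm, 18 mm high with its parts; a bystander, origin at its underside
Mind the look-alikes: they are no part of the job. Leave any brown, turquoise or yellow look-alike of the tile_round alone.

How it is judged:
By the outcome, as a careful person would: the job done as asked, in the order asked, and still so for the second after the job is handed in, with the robot touching nothing.
It also fails if it takes over 72 s, if anything falls off the work surface, if the arm or the gripper's body presses on something with over 40 N, if the wrist force passes 120 N, or if a joint passes its speed limit or range.

ROBOT

A 7-joint arm with a two-finger parallel gripper is mounted at the origin on the work surface. World frame = base frame: x ahead of the robot, y to its left, z up, the work surface at z = 0. Lengths are in m, angles in rad, forces in N, time in s.
With the tool pointing down it reaches from about 0.425 to 0.875 m from the base axis. Payload 8.4 kg.
Tool frame: the origin (TCP) lies on the centre line of the jaws, within the pads' length; the fingertips stand 14 mm ahead of it and the grasp point (between the pads) lies 5 mm behind it; z points along the fingers, y is the line along which they close (so a half turn about z gives the same grasp; the last joint's range is limited). The gripper opens to 85 mm and grips with 20 to 120 N. Pads are 22 mm wide; open, the fingers measure 114 mm over their backs; the gripper's body (76 mm by 85 mm) begins 54 mm behind the grasp point. The pads swing forward as they close: fully open they stand 13 mm farther back than shut.
Start: joints at [1.151, 0.333, 0.04, 1.465, -0.013, 1.343, -0.059], TCP at [0.205, -0.617, 0.245] pointing down, gripper open.
Joint ranges: [-2.58, 2.58], [-0.38, 2.09], [-1.3, 1.39], [0.25, 2.4], [-1.5, 4.64], [0.08, 2.09], [-2.65, 2.65]. Speed limits (rad/s): [2.22, 2.22, 2.79, 2.79, 3.14, 3.14, 3.14].

INTERFACE

Orientations are given as a unit quaternion [w, x, y, z].
In Python, from bench import env, vision, order gives the robot as it stands.
- The arm moves only by the tool jog_arm, never from a script. Its argument "deltas" is a list of rows, each a list of 4 numbers: the shift along the world's x, y, z in mm, then the turn about the world's z in rad. In form: [[x, y, z, twist], ...]. A call has 1 to 12 rows; each row shifts and turns the commanded pose from where the row before left it; what a row does not reach is not made up. A row lasts 1/12 s, in which the tool goes at most 41.7 mm and 7.16 degrees, less where a joint would pass 70% of its speed; a pose out of reach is approached as far as the arm can. A call with a gripper value outside its range is refused whole. "claw" is the opening, from 0 (shut) to 1 (fully open), set as the call begins (left out, the last holds). The fingers move at their own pace and stop on an object; "newtons" is the grip in N (left out, the last holds). Time passes only in rows, so rows that do not move let the fingers close. It gives the time, the measured TCP pose, the force, the opening and the grip force at its end, in the units of the state.
- env.get_obs(): the state, without advancing time (a new reading comes with each control period).
- vision.read_camera(name): name is "scene" or "top" or "wrist"; returns the picture (384x512x3 uint8, red, green, blue); there is no depth.
- vision.calibration(name): a dict with "camera_matrix" (3x3 intrinsics, pixels), "D" ([k1, k2, p1, p2, k3] as OpenCV has them; the pictures are not rectified), "view" (4x4, takes a point from world to camera coordinates). Camera axes: x right, y down, z forward; pixel columns grow to the right and rows downward; lengths in m; the calibration is good to about 2 mm. A picture is of the moment at which its call begins: read the wrist's pose just before it. calibration takes no time and is no camera call; for the wrist camera it gives the pose at the moment of the call.
- order.close_job(): hands the job in; it is judged then, once.
The state is a dict: "time": time; "qpos": joint angles; "joint_velocities": joint speeds; "tau": joint torques, N m; "tcp_pos": TCP position; "ee_rot": TCP orientation; "ft_force": force on the tool from outside, world axes, zero at the start; "ft_torque": the same for the moment, N m; "finger_gap": opening from 0.0 (shut) to 1.0 (fully open); "gripper_force": force on a finger pad.
Only numpy, scipy, OpenCV 4.12 (cv2) and the standard library are available. Lean on these libraries where they do the work, as an engineer would, in place of code of your own. Each camera call takes 0.05 s, during which the arm holds its last target. There are 200 camera calls.

## Working session

There is one attempt and no reset: what is moved stays moved. The work goes in short steps, Python scripts to look and compute and a tool call to move; the robot and the scene stay as the last step left them, time stands still between calls to the robot, and variables do not carry over. Pictures are saved under pics/ and viewed, at most 13 in all, crops included, and the job is handed in when it is done.

Besides the shell and the picture viewer there is one more tool, called after "Request:" as a command line: name --pt "numbers of a row" for each row, then --argument value for the rest. jog_arm: Moves the arm, as the interface text tells. Its arguments: {"type":"object","properties":{"deltas":{"type":"array","items":{"type":"array","items":{"type":"number"}}},"claw":{"type":"number"},"newtons":{"type":"number"}},"required":["deltas"]}

```bash
mkdir -p pics; ls
python3 - <<'E'
from bench import env, vision
import cv2,numpy as np
for n in ["scene","top"]:
    im=vision.read_camera(n); cv2.imwrite(f"pics/{n}0.png",im[:,:,::-1]); 
    c=vision.calibration(n); print(n,np.round(c["camera_matrix"],1).tolist(),c["D"],np.round(c["view"],3).tolist())
    cv2.imwrite(f"pics/{n}0b.png",cv2.resize(im[:,:,::-1],(800,600),interpolation=cv2.INTER_CUBIC))
print(env.get_obs())
E
```

```text
pics
scene [[401.5, 0.0, 258.2], [0.0, 401.5, 187.4], [0.0, 0.0, 1.0]] [-0.05140467  0.          0.          0.          0.        ] [[-0.57, 0.822, 0.003, 0.367], [0.497, 0.347, -0.795, -0.175], [-0.654, -0.452, -0.607, 1.531], [0.0, 0.0, 0.0, 1.0]]
top [[370.5, 0.0, 253.4], [0.0, 370.5, 191.4], [0.0, 0.0, 1.0]] [0.00642878 0.         0.         0.         0.        ] [[0.003, -1.0, -0.009, -0.044], [-0.998, -0.002, -0.065, 0.553], [0.065, 0.009, -0.998, 1.128], [0.0, 0.0, 0.0, 1.0]]
{'time': 0.1, 'qpos': array([ 1.1507752 ,  0.33383315,  0.03986941,  1.4662168 , -0.0134204 ,
        1.34328981, -0.05852265]), 'joint_velocities': array([-0.00103148, -0.00102683, -0.00075468, -0.00092696, -0.00104228,
        0.00052888,  0.00123465]), 'tau': array([ 4.73023669e-03, -6.60009670e+01,  1.37092855e+00, -4.06467104e+01,
        1.70727790e-02,  8.98088620e-03,  7.31128284e-05]), 'tcp_pos': array([ 0.20483243, -0.61645536,  0.24449809]), 'ee_rot': array([-7.23925434e-04,  9.87164684e-01,  1.59703909e-01, -1.56312359e-04]), 'ft_force': array([-0.19227524,  0.40155942,  0.6521333 ]), 'ft_torque': array([-0.00912288, -0.01038163, -0.01083699]), 'gripper_force': 0.0, 'finger_gap': 0.9950258705276966}
```

View pics/top0b.png

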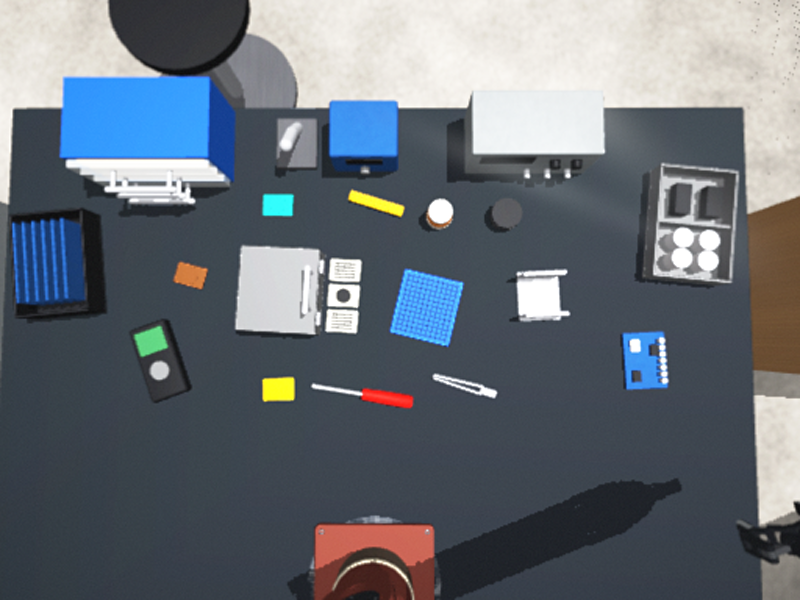

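View pics/scene0b.png

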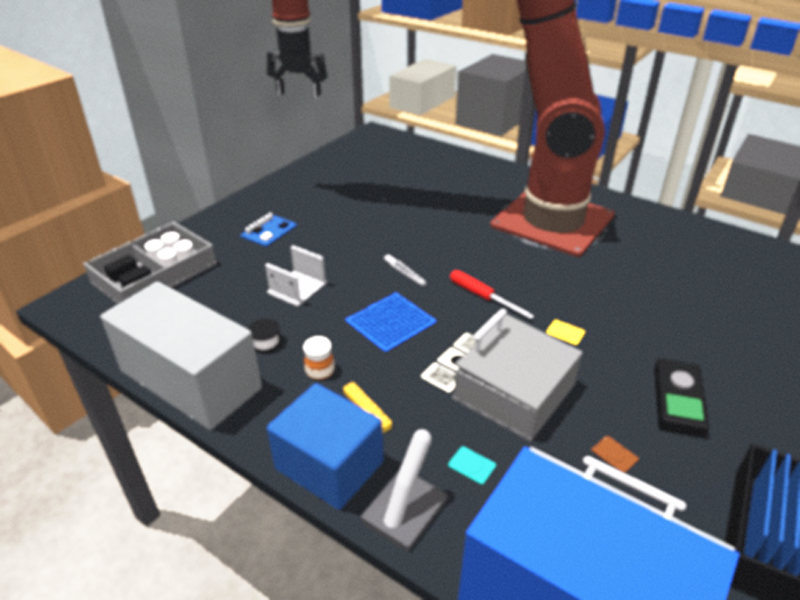

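The top picture (800x600) shows:
- The grey case at (278,290), with its bar handle at (306,290) and the hinge on the left.
- Three white tiles at (345,269) bars, (343,295) disc and (342,320) bars.
- The mat at (427,307) and the cradle at (541,295).

The scene picture agrees, with the case at (520,370).

What could be mistaken for what I want:
- **Tile look-alikes:** turquoise (278,205), yellow (278,389) and brown (190,275). The real tiles are the white ones.
- **Case look-alikes:** big blue box (140,120) with a handle, blue box (363,135), light-grey box (537,120) and grey tray (690,222). The real case is the grey one facing the white tiles.
- **Mat look-alike:** blue board (645,360). The real mat is the perforated one at (427,307).

```bash
cat > h.py <<'E'
import cv2,numpy as np
from bench import env,vision
def cal(n):
    c=vision.calibration(n); return np.array(c["camera_matrix"],float),np.array(c["D"],float),np.array(c["view"],float)
def cast(px,z,c):
    K,D,V=c; u=cv2.undistortPoints(np.array(px,float).reshape(-1,1,2),K,D).reshape(-1,2)
    R,t=V[:3,:3],V[:3,3]; o=-R.T@t; d=np.c_[u,np.ones(len(u))]@R
    return o+d*((z-o[2])/d[:,2])[:,None]
def proj(P,c):
    K,D,V=c; return cv2.projectPoints(np.array(P,float).reshape(-1,3),cv2.Rodrigues(V[:3,:3])[0],V[:3,3],K,D)[0].reshape(-1,2)
def blobs(mask,amin=20):
    n,l,s,c=cv2.connectedComponentsWithStats(mask.astype(np.uint8)); return [(l==i,s[i],c[i]) for i in range(1,n) if s[i][4]>=amin]
def rect(mask,z,c):
    cs,_=cv2.findContours(mask.astype(np.uint8),cv2.RETR_EXTERNAL,cv2.CHAIN_APPROX_NONE)
    p=cast(max(cs,key=cv2.contourArea).reshape(-1,2),z,c)[:,:2]
    return cv2.minAreaRect((p*1000).astype(np.float32))
E
python3 - <<'E'
from h import *
im=cv2.imread("pics/top0.png"); c=cal("top"); hsv=cv2.cvtColor(im,cv2.COLOR_BGR2HSV); H,S,V=cv2.split(hsv)
def show(name,m,z,box,amin=20):
    mm=np.zeros_like(m); x0,y0,x1,y1=[int(v*.64) for v in box]; mm[y0:y1,x0:x1]=m[y0:y1,x0:x1]
    for b,s,ce in blobs(mm,amin): print(name,s.tolist(),np.round(ce,1),np.round(cast(ce,z,c)[0]*1000,1),[np.round(q,1) for q in rect(b,z,c)])
show("tile",(V>150)&(S<60),.004,(325,250,370,340))
show("mat",(S>110)&(H>95)&(H<125),.004,(380,260,475,355),300)
show("cradle",(V>150)&(S<60),.006,(500,255,590,335))
show("lid",(V>110)&(S<60),.0765,(225,235,326,345),200)
show("handle",(V>205)&(S<60),.1115,(290,255,318,325),10)
x=im[150:220,145:240]; cv2.imwrite("pics/case_crop.png",cv2.resize(x,None,fx=8,fy=8,interpolation=cv2.INTER_CUBIC))
s=cv2.imread("pics/scene0.png")[190:285,260:380]; cv2.imwrite("pics/case_scene.png",cv2.resize(s,None,fx=6,fy=6,interpolation=cv2.INTER_CUBIC))
w=cal("wrist"); print(np.round(w[0],1).tolist(),w[1],"cam pos",-w[2][:3,:3].T@w[2][:3,3],w[2][:3,:3].round(2).tolist())
E
```

```text
tile [210, 165, 22, 16, 293] [220.3 172.5] [613.   61.9   4. ] [array([612.4,  61.6]), array([64.2, 46.4]), np.float64(86.0)]
tile [209, 181, 22, 16, 242] [219.5 188.8] [561.7  64.1   4. ] [array([561.4,  64.1]), array([64.5, 46.5]), np.float64(86.8)]
tile [208, 198, 22, 15, 301] [218.4 205. ] [510.7  67.1   4. ] [array([510.8,  66.7]), array([43.7, 65.6]), np.float64(0.1)]
mat [249, 172, 48, 50, 1721] [272.6 196.4] [ 538.  -102.5    4. ] [array([ 538.3, -102.4]), array([125. , 135.4]), np.float64(76.6)]
cradle [331, 172, 34, 34, 859] [345.1 189. ] [ 561.7 -328.2    6. ] [array([ 563.3, -333.6]), array([100.1, 101.4]), np.float64(3.3)]
lid [150, 157, 58, 57, 2904] [177.9 184.8] [567.7 179.2  76.5] [array([568.4, 176.8]), array([162.6, 162.1]), np.float64(87.1)]
handle [185, 163, 18, 45, 708] [193.  184.1] [567.  128.7 111.5] [array([564.8, 127.4]), array([126.1,  48.6]), np.float64(0.7)]
[[334.3, 0.0, 257.5], [0.0, 334.3, 189.0], [0.0, 0.0, 1.0]] [-0.03956063  0.          0.          0.          0.        ] cam pos [ 0.28028865 -0.59177595  0.37336222] [[0.32, -0.95, -0.0], [-0.9, -0.3, 0.31], [-0.3, -0.1, -0.95]]
```

View pics/case_crop.png

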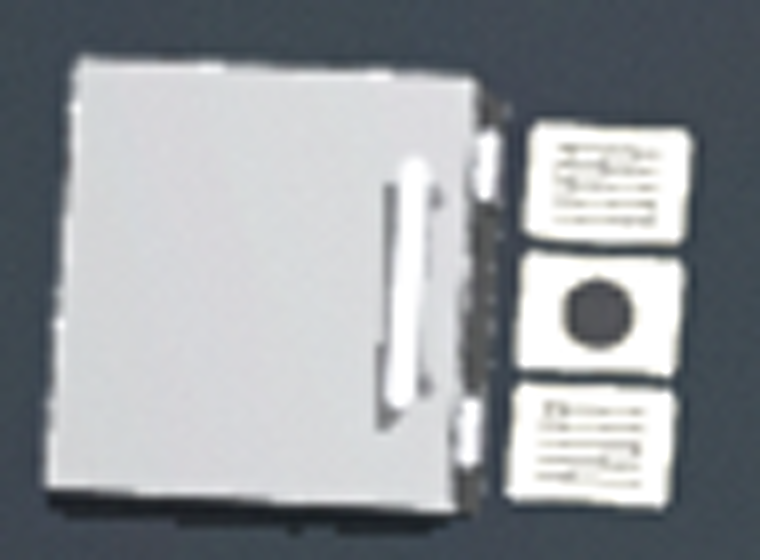

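The crop confirms the choice. The grey lid has its handle at crop (407,283), next to the three white tiles: bars, disc and bars from top to bottom. The free edge is on the tile side.

View pics/case_scene.png

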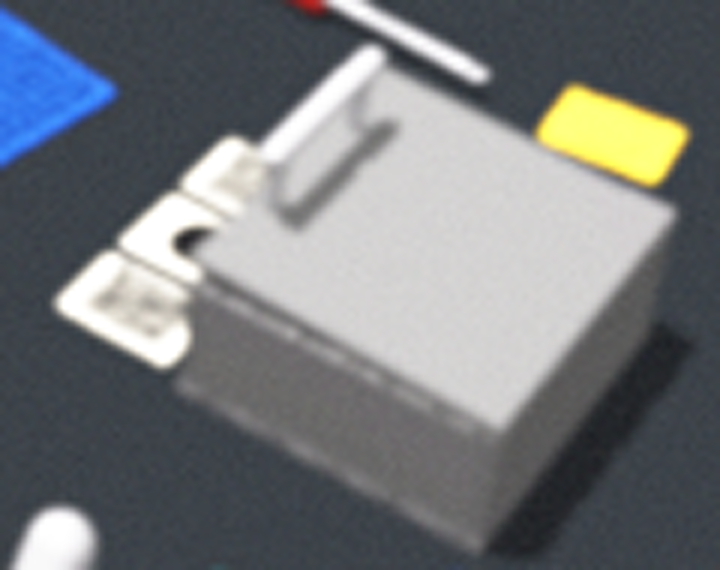

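Run:
```python
from h import *
ct,cs=cal("top"),cal("scene")
ex=np.array([.049,.9988,0]);ez=np.array([0,0,1.])
hg=np.array([.571,.2558,.0685]); ey=np.array([-.9988,.049,0])
print("top cast",cast([[195.4,184.9]],.1115,ct))
for th in [0,.05,.1,.15,.2,.3]:
    s,c=np.sin(th),np.cos(th)
    P=hg+ex*(-.138*c+.043*s)+ez*(.138*s+.043*c); E=[P-ey*.04,P,P+ey*.04]
    q=proj(E,cs); print(th,P.round(4),"top",proj(P,ct).round(1),"scenecrop",((q-[260,190])*6).round(0).tolist())
for n,b in [("tiles",None)]: pass
print("scene tile centres proj",((proj([[.6128,.062,.004],[.5616,.064,.004],[.5108,.067,.004]],cs)-[260,190])*6).round())
```

```text
top cast [[0.56480348 0.12190809 0.1115    ]]
0 [0.5642 0.118  0.1115] top [[196.8 185.1]] scenecrop [[270.0, 167.0], [319.0, 119.0], [366.0, 72.0]]
0.05 [0.5644 0.1203 0.1183] top [[195.6 184.9]] scenecrop [[276.0, 158.0], [325.0, 109.0], [372.0, 62.0]]
0.1 [0.5645 0.1229 0.1251] top [[194.2 184.6]] scenecrop [[282.0, 148.0], [332.0, 99.0], [379.0, 53.0]]
0.15 [0.5646 0.1259 0.1316] top [[192.8 184.4]] scenecrop [[290.0, 139.0], [339.0, 90.0], [387.0, 44.0]]
0.2 [0.5648 0.1292 0.1381] top [[191.2 184.1]] scenecrop [[298.0, 130.0], [347.0, 82.0], [395.0, 35.0]]
0.3 [0.5652 0.1368 0.1504] top [[187.6 183.6]] scenecrop [[316.0, 115.0], [366.0, 66.0], [413.0, 19.0]]
scene tile centres proj [[140. 309.]
 [201. 247.]
 [260. 190.]]
```

The scene crop shows the handle from (275,160) to (370,55), which fits the lid being ajar by about 0.05 to 0.1 rad. I'll fly above it and refine with the wrist camera.

Request:
jog_arm --pt "16 33 0 -0.034" --pt "16 33 0 -0.034" --pt "16 33 0 -0.034" --pt "16 33 0 -0.034" --pt "16 34 0 -0.034" --pt "16 34 0 -0.034" --pt "16 34 0 -0.034" --pt "16 34 0 -0.034" --pt "16 34 0 -0.034" --pt "16 34 0 -0.034" --pt "16 34 0 -0.03" --claw 1

```text
time: 1.02
tcp_pos: [0.3811, -0.245, 0.2452]
ee_rot: [0.0, 1.0, -0.026, -0.0]
ft_force: [0.6, -0.3, 0.2]
finger_gap: 0.997
gripper_force: 0.0
```

Request:
jog_arm --pt "16 34 0 0" --pt "16 34 0 0" --pt "16 34 0 0" --pt "16 34 0 0" --pt "16 34 0 0" --pt "16 34 0 0" --pt "16 34 0 0" --pt "16 34 0 0" --pt "16 34 0 0" --pt "16 34 0 0" --pt "20 26 0 0" --pt "0 0 0 0"

```text
time: 2.02
tcp_pos: [0.562, 0.1256, 0.2445]
ee_rot: [-0.002, 1.0, -0.021, -0.0]
ft_force: [-1.8, 0.2, -0.0]
finger_gap: 1.0
gripper_force: 0.0
```

Run:
```python
from h import *
o=env.get_obs(); print(o["time"],o["tcp_pos"],o["ee_rot"],o["qpos"].round(2))
c=cal("wrist"); im=vision.read_camera("wrist")[:,:,::-1]; cv2.imwrite("pics/w1.png",im); np.save("w1.npy",c[2])
cv2.imwrite("pics/w1b.png",cv2.resize(im,(768,576)))
```

```text
2.0167 [0.56204525 0.1255728  0.24450633] [-1.93585862e-03  9.99768780e-01 -2.14132745e-02 -3.33984990e-04] [ 0.27  0.25 -0.66  1.62  0.15  1.32 -2.03]
```

View pics/w1b.png

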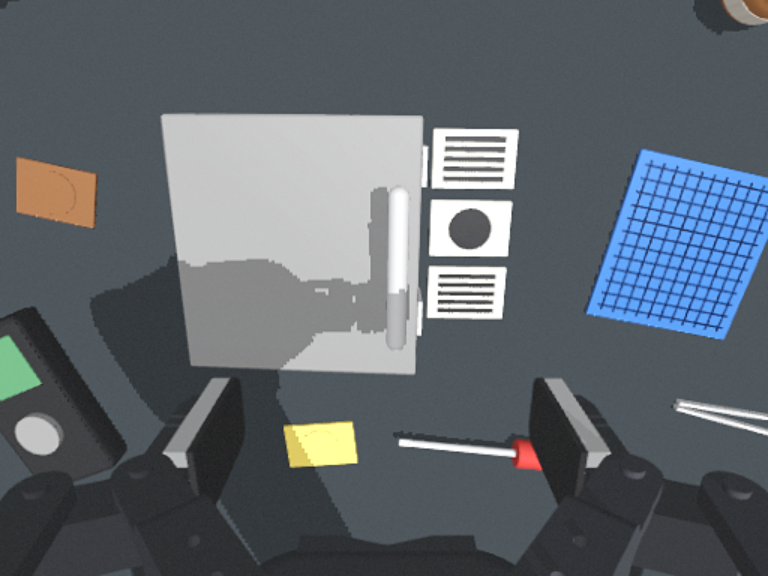

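The wrist picture shows the handle from (399,188) to (396,348), the three tiles on its right and the mat at (690,245). I'll refine the positions from this view.

Run:
```python
from h import *
im=cv2.imread("pics/w1.png"); K,D,_=cal("wrist"); c=(K,D,np.load("w1.npy")); H,S,V=cv2.split(cv2.cvtColor(im,cv2.COLOR_BGR2HSV))
ct=cal("top")
m=(V>200)&(S<40); m[:,:284]=0; m[:,350:]=0
for b,s,ce in blobs(m,150): print("tile",s.tolist(),[np.round(q,1) for q in rect(b,.004,c)])
m=(H>95)&(H<125)&(S>110); m[:,:380]=0; m[300:]=0
b=max(blobs(m,500),key=lambda b:b[1][4]); print("mat",b[1].tolist(),[np.round(q,1) for q in rect(b[0],.004,c)])
e=np.array([[399,188],[396,348]])/1.5
for z in (.1115,.118,.1215,.125,.13): 
    p=cast(e,z,c); print(z,(p*1000).round(1).tolist(),"len",np.linalg.norm(p[0]-p[1]).round(4),"top reproj",proj(p.mean(0),ct).round(1))
# two-view handle: 195.4,184.9 in top
r1=cast(e.mean(0),.05,c)[0],cast(e.mean(0),.15,c)[0]; r2=cast([195.4,184.9],.05,ct)[0],cast([195.4,184.9],.15,ct)[0]
print(r1,r2)
print("hinge edge",cast(np.array([[163,115],[190,365]])/1.5,.0765,c).round(4).tolist(),"free edge",cast(np.array([[422,116],[415,374]])/1.5,.08,c).round(4).tolist())
```

```text
tile [288, 86, 58, 40, 1564] [array([611.3,  60.8]), array([60.4, 41.2]), np.float64(87.8)]
tile [286, 133, 56, 38, 1382] [array([560.9,  63.7]), array([60.2, 42.3]), np.float64(87.6)]
tile [285, 178, 53, 35, 1232] [array([509.2,  66.3]), array([59.9, 42.2]), np.float64(87.7)]
tile [284, 295, 60, 10, 241] [array([364. ,  60.8]), array([79.3,  6.2]), np.float64(80.9)]
mat [390, 99, 122, 128, 11026] [array([ 537.5, -102.1]), array([122.1, 131. ]), np.float64(76.5)]
0.1115 [[606.8, 117.1, 111.5], [515.8, 122.0, 111.5]] len 0.0912 top reproj [[196.2 186.1]]
0.118 [[607.7, 117.2, 118.0], [518.9, 122.0, 118.0]] len 0.0889 top reproj [[195.8 185.2]]
0.1215 [[608.2, 117.3, 121.5], [520.6, 122.0, 121.5]] len 0.0877 top reproj [[195.6 184.8]]
0.125 [[608.6, 117.4, 125.0], [522.3, 122.0, 125.0]] len 0.0865 top reproj [[195.4 184.3]]
0.13 [[609.3, 117.4, 130.0], [524.7, 122.0, 130.0]] len 0.0847 top reproj [[195.1 183.6]]
(array([0.54536936, 0.11905631, 0.05      ]), array([0.57511841, 0.1197255 , 0.15      ])) (array([0.56987355, 0.13212092, 0.05      ]), array([0.56162953, 0.1155147 , 0.15      ]))
hinge edge [[0.6495, 0.2491, 0.0765], [0.4918, 0.2595, 0.0765]] free edge [[0.642, 0.1025, 0.08], [0.4814, 0.1104, 0.08]]
```

Request:
jog_arm --pt "1 -2 -30 -0.011" --pt "1 -2 -30 0" --pt "1 -2 -30 0" --pt "0 0 -20 0" --pt "0 0 -16 0" --pt "0 0 0 0" --claw 0.5 --newtons 40

```text
time: 2.57
tcp_pos: [0.5615, 0.1113, 0.1157]
ee_rot: [0.001, 1.0, -0.031, -0.003]
ft_force: [-0.6, -0.1, -0.8]
finger_gap: 0.497
gripper_force: 0.0
```

Request:
jog_arm --pt "0 0 0 0" --pt "0 0 0 0" --pt "0 0 0 0" --pt "0 0 0 0" --pt "0 0 0 0" --pt "0 0 0 0" --claw 0

```text
time: 3.07
tcp_pos: [0.5643, 0.1201, 0.121]
ee_rot: [-0.004, 1.0, -0.028, 0.002]
ft_force: [4.3, 21.0, -10.2]
finger_gap: 0.109
gripper_force: 39.7
```

Request:
jog_arm --pt "0 6 0 0" --pt "0.2 4 10 0" --pt "0.2 4.5 9 0" --pt "0.3 5 9 0" --pt "0.3 6 8.5 0" --pt "0.3 6.5 8 0" --pt "0.4 7 7.5 0" --pt "0.4 7.5 7 0" --pt "0.4 8 6.5 0" --pt "0.4 8.5 6 0" --pt "0.5 9 5.5 0" --pt "0 0 0 0"

```text
time: 4.07
tcp_pos: [0.5681, 0.1851, 0.1995]
ee_rot: [0.001, 1.0, -0.03, 0.001]
ft_force: [-4.9, -7.3, 15.2]
finger_gap: 0.106
gripper_force: 40.7
```

Request:
jog_arm --pt "0.5 9 4.5 0" --pt "0.5 9.5 4 0" --pt "0.5 10 3.3 0" --pt "0.5 10 2.5 0" --pt "0.5 10 1.8 0" --pt "0.5 10.5 1 0" --pt "0.5 10.5 0.3 0" --pt "0.5 10.5 -0.4 0" --pt "0.5 10.5 -1.2 0" --pt "0.5 10 -2 0" --pt "0.5 10 -2.7 0" --pt "0 0 0 0"

```text
time: 5.07
tcp_pos: [0.5739, 0.2981, 0.2077]
ee_rot: [-0.001, 1.0, -0.03, 0.001]
ft_force: [5.4, 0.1, 4.7]
finger_gap: 0.108
gripper_force: 43.6
```

Request:
jog_arm --pt "0.5 10 -3.3 0" --pt "0.5 9.5 -4 0" --pt "0.5 9.5 -4.8 0" --pt "0 0 0 0" --pt "0 0 0 0"

```text
time: 5.48
tcp_pos: [0.5753, 0.3264, 0.195]
ee_rot: [-0.001, 1.0, -0.03, 0.001]
ft_force: [7.5, 1.3, 0.7]
finger_gap: 0.109
gripper_force: 44.0
```

Request:
jog_arm --pt "0 0 0 0" --pt "0 0 0 0" --pt "0 0 0 0" --pt "0 0 10 0" --pt "0 0 20 0" --pt "0 0 30 0" --pt "0 0 30 0" --pt "0 0 30 0" --pt "0 0 0 0" --claw 0.25

```text
time: 6.23
tcp_pos: [0.5751, 0.3264, 0.3228]
ee_rot: [-0.003, 1.0, -0.03, 0.004]
ft_force: [-0.2, 1.3, 0.2]
finger_gap: 0.249
gripper_force: 0.0
```

Request:
jog_arm --pt "0 -35 0 0" --pt "0 -35 0 0" --pt "0 -35 0 0" --pt "0 -35 -10 0" --pt "-10 0 -10 0" --pt "0 0 0 0" --pt "0 0 0 0" --claw 1

```text
time: 6.82
tcp_pos: [0.5639, 0.1848, 0.2958]
ee_rot: [0.0, 1.0, -0.03, -0.0]
ft_force: [0.7, 0.8, 0.0]
finger_gap: 1.0
gripper_force: 0.0
```

Run:
```python
from h import *
o=env.get_obs(); print(o["time"],o["tcp_pos"],o["ee_rot"],o["qpos"].round(2))
c=cal("wrist"); im=vision.read_camera("wrist")[:,:,::-1]; cv2.imwrite("pics/w2.png",im); np.save("w2.npy",c[2])
cv2.imwrite("pics/w2b.png",cv2.resize(im,(768,576)))
```

```text
6.8167 [0.56387197 0.18478086 0.29577577] [ 7.97480684e-06  9.99545682e-01 -3.01401635e-02 -3.00740932e-05] [ 0.17  0.26 -0.68  1.5   0.17  1.43 -2.15]
```

View pics/w2b.png

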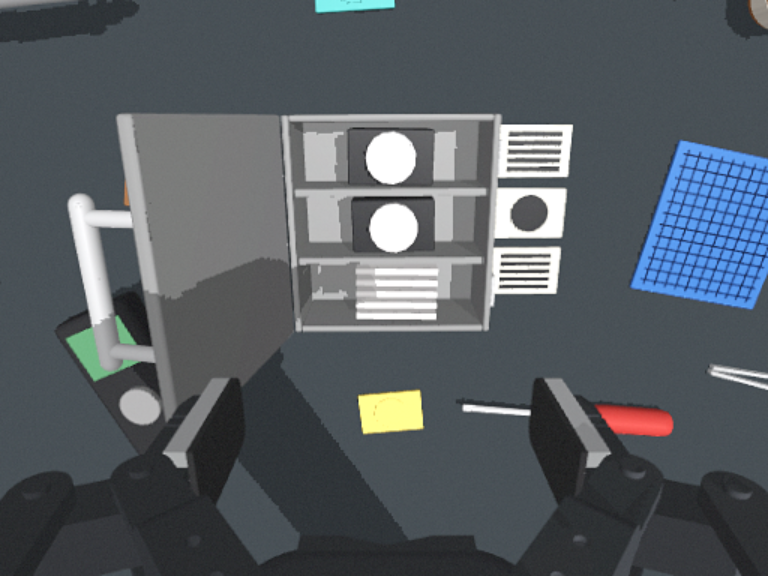

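The lid stands open. Far pocket: disc module at (390,158), facing a bars tile, so it doesn't match. Middle pocket: disc module at (393,228) facing a disc tile, correct. Near pocket: fins at (397,292) facing bars, correct. The far module is the wrong one.

Run:
```python
from h import *
im=cv2.imread("pics/w2.png"); K,D,_=cal("wrist"); c=(K,D,np.load("w2.npy")); H,S,V=cv2.split(cv2.cvtColor(im,cv2.COLOR_BGR2HSV))
m=(V>235)&(S<30); m[:,:235]=0; m[:,300:]=0; m[:,:][170:]=0
for b,s,ce in blobs(m,150): print("disc",s.tolist(),cast(ce,.062,c).round(4))
m=(V<75); m[:,:228]=0; m[:,293:]=0; m[:82]=0;m[125:]=0
for b,s,ce in blobs(m,100): print("block",s.tolist(),[np.round(q,1) for q in rect(b,.054,c)])
m=(V>200)&(S<40); m[:,:330]=0; m[:,390:]=0
for b,s,ce in blobs(m,150): print("tile",s.tolist(),[np.round(q,1) for q in rect(b,.004,c)])
m=(H>95)&(H<125)&(S>110); m[:,:380]=0; m[300:]=0
b=max(blobs(m,500),key=lambda b:b[1][4]); print("mat",b[1].tolist(),[np.round(q,1) for q in rect(b[0],.004,c)])
# block end edges at z=.054: columns of dark->light along row of module
for r in (92,96,100,114,118): print(r,V[r,222:300].tolist())
```

```text
disc [244, 88, 33, 35, 885] [[0.617  0.1784 0.062 ]]
disc [247, 136, 31, 32, 788] [[0.5668 0.1792 0.062 ]]
tile [331, 83, 51, 35, 1092] [array([611.8,  60.7]), array([58.9, 40.7]), np.float64(86.8)]
tile [330, 125, 48, 34, 1038] [array([560.5,  63.3]), array([59.4, 42.2]), np.float64(86.7)]
tile [330, 165, 44, 31, 947] [array([509.4,  64.9]), array([56.8, 41.3]), np.float64(86.7)]
mat [420, 93, 92, 114, 7839] [array([ 537.3, -101.8]), array([122.4, 131.3]), np.float64(76.6)]
92 [201, 138, 131, 134, 134, 136, 135, 136, 137, 112, 69, 96, 91, 96, 96, 98, 93, 96, 92, 93, 96, 97, 97, 97, 93, 90, 104, 249, 255, 255, 255, 255, 255, 255, 255, 255, 255, 255, 255, 255, 255, 255, 255, 255, 255, 255, 255, 255, 255, 225, 117, 94, 99, 102, 103, 101, 102, 103, 100, 103, 104, 104, 104, 104, 107, 105, 99, 121, 206, 201, 200, 199, 200, 200, 199, 199, 200, 200]
96 [201, 140, 135, 133, 135, 134, 135, 135, 138, 112, 67, 91, 95, 95, 91, 94, 95, 97, 94, 95, 95, 96, 84, 78, 217, 255, 255, 255, 255, 255, 255, 255, 255, 255, 255, 255, 255, 255, 255, 255, 255, 255, 255, 255, 255, 255, 255, 255, 255, 255, 255, 
[... 535 characters left out ...]
 132, 134, 134, 135, 140, 50, 89, 88, 86, 85, 86, 86, 85, 88, 86, 89, 88, 87, 40, 167, 255, 255, 255, 255, 255, 255, 255, 255, 255, 255, 255, 255, 255, 255, 255, 255, 255, 255, 255, 255, 255, 255, 255, 255, 255, 255, 255, 255, 73, 89, 94, 92, 91, 94, 94, 94, 94, 94, 93, 90, 93, 114, 205, 198, 199, 197, 196, 196, 196, 197, 198, 196, 197]
118 [195, 200, 133, 131, 131, 134, 132, 132, 133, 137, 48, 87, 86, 85, 82, 86, 89, 86, 87, 88, 86, 87, 88, 87, 89, 62, 58, 197, 255, 255, 255, 255, 255, 255, 255, 255, 255, 255, 255, 255, 255, 255, 255, 255, 255, 255, 255, 255, 255, 177, 78, 87, 86, 91, 91, 91, 91, 88, 89, 91, 91, 90, 92, 94, 93, 89, 112, 207, 200, 199, 198, 199, 199, 199, 199, 199, 199, 198]
```

Request:
jog_arm --pt "18 -2 -20 0" --pt "18 -2 -30 0" --pt "17 -2 -35 0" --pt "0 0 -35 0" --pt "0 0 -35 0" --pt "0 0 0 0" --pt "0 0 0 0" --pt "0 0 0 0" --claw 1

```text
time: 7.53
tcp_pos: [0.6183, 0.1803, 0.1429]
ee_rot: [-0.001, 1.0, -0.029, 0.001]
ft_force: [0.2, -0.6, 0.7]
finger_gap: 0.998
gripper_force: 0.0
```

Request:
jog_arm --pt "-1 -2 -25 0" --pt "0 0 -25 0" --pt "0 0 -20 0" --pt "0 0 -15 0" --pt "0 0 -12 0" --pt "0 0 -8 0" --pt "0 0 0 0" --pt "0 0 0 0"

```text
time: 8.2
tcp_pos: [0.6168, 0.177, 0.0362]
ee_rot: [-0.0, 1.0, -0.03, 0.0]
ft_force: [-0.3, -0.8, -0.2]
finger_gap: 1.001
gripper_force: 0.0
```

Request:
jog_arm --pt "0 0 0 0" --pt "0 0 0 0" --pt "0 0 0 0" --pt "0 0 0 0" --pt "0 0 0 0" --pt "0 0 0 0" --claw 0 --newtons 40

```text
time: 8.7
tcp_pos: [0.6172, 0.1771, 0.0367]
ee_rot: [-0.0, 1.0, -0.03, 0.001]
ft_force: [-1.5, 1.4, 6.5]
finger_gap: 0.719
gripper_force: 45.2
```

Request:
jog_arm --pt "0 0 8 0" --pt "0 0 15 0" --pt "0 0 22 0" --pt "0 0 25 0" --pt "0 0 25 0" --pt "0 0 20 0" --pt "0 -10 10 0" --pt "-4 -15 0 0" --pt "-6 -22 0 0" --pt "-8 -25 0 0" --pt "-8 -25 0 0" --pt "-8 -25 0 0"

```text
time: 9.7
tcp_pos: [0.5814, 0.0527, 0.1603]
ee_rot: [0.0, 1.0, -0.03, -0.0]
ft_force: [-0.1, -1.4, -1.4]
finger_gap: 0.722
gripper_force: 44.8
```

Request:
jog_arm --pt "-8 -25 0 0.1" --pt "-8 -25 0 0.12" --pt "-8 -25 0 0.12" --pt "-8 -25 0 0.12" --pt "-8 -25 0 0.12" --pt "-6 -20 0 0.12" --pt "0 -12 0 0.12" --pt "0 0 0 0.12" --pt "0 0 0 0.12" --pt "0 0 0 0.12" --pt "0 0 0 0.12" --pt "0 0 0 0.12"

```text
time: 10.7
tcp_pos: [0.5356, -0.1031, 0.1604]
ee_rot: [-0.0, 0.776, 0.631, -0.0]
ft_force: [-0.0, -0.4, -2.2]
finger_gap: 0.717
gripper_force: 44.8
```

Request:
jog_arm --pt "0 0 -10 0.12" --pt "0 0 -20 0.03" --pt "0 0 -15 0" --pt "0 0 -10 0" --pt "0 0 0 0" --pt "0 0 0 0"

```text
time: 11.2
tcp_pos: [0.536, -0.1025, 0.1053]
ee_rot: [-0.0, 0.728, 0.685, -0.0]
ft_force: [0.3, -0.1, -0.9]
finger_gap: 0.718
gripper_force: 44.8
```

Run:
```python
from h import *
o=env.get_obs(); print(o["time"],o["tcp_pos"],o["ee_rot"],o["qpos"].round(2),o["finger_gap"])
c=cal("wrist"); im=vision.read_camera("wrist")[:,:,::-1]; cv2.imwrite("pics/w3.png",im); np.save("w3.npy",c[2])
cv2.imwrite("pics/w3b.png",cv2.resize(im,(768,576)))
```

```text
11.2 [ 0.53596863 -0.10254394  0.10533712] [-4.00047257e-04  7.28486136e-01  6.85060378e-01 -2.58712931e-04] [ 0.76  0.34 -0.76  1.85  0.27  1.06 -0.17] 0.7176416018250609
```

View pics/w3b.png

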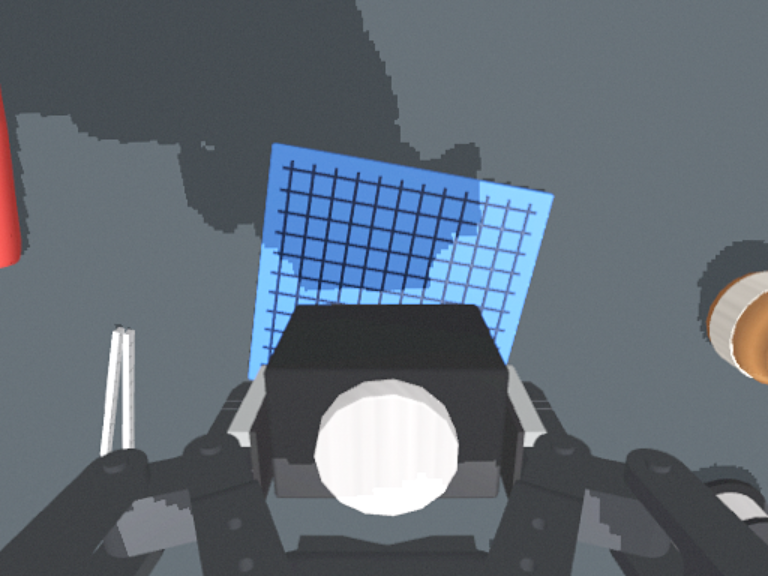

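The wrist picture shows the round module held level, disc at (387,448), above the blue mat. I'll lower it onto the mat.

Request:
jog_arm --pt "0 0 -15 0" --pt "0 0 -18 0" --pt "0 0 -14 0" --pt "0 0 -10 0" --pt "0 0 -6 0" --pt "0 0 -3 0" --pt "0 0 -2 0" --pt "0 0 -1 0" --pt "0 0 -1 0" --pt "0 0 0 0"

```text
time: 12.08
tcp_pos: [0.5367, -0.1024, 0.0357]
ee_rot: [0.0, 0.728, 0.685, 0.0]
ft_force: [0.3, -0.6, -1.9]
finger_gap: 0.722
gripper_force: 44.8
```

Request:
jog_arm --pt "0 0 -1 0" --pt "0 0 0 0" --pt "0 0 0 0"

```text
time: 12.33
tcp_pos: [0.5368, -0.1024, 0.0356]
ee_rot: [0.001, 0.728, 0.685, -0.0]
ft_force: [-3.1, 0.1, 10.1]
finger_gap: 0.72
gripper_force: 46.3
```

Request:
jog_arm --pt "0 0 0 0" --pt "0 0 0 0" --pt "0 0 0 0" --pt "0 0 5 0" --pt "0 0 15 0" --pt "0 0 25 0" --pt "0 0 30 0" --pt "0 0 30 0" --pt "0 0 20 0" --pt "0 0 0 0" --pt "0 0 0 0" --pt "0 0 0 0" --claw 1

```text
time: 13.33
tcp_pos: [0.5359, -0.1024, 0.1588]
ee_rot: [-0.0, 0.728, 0.685, -0.0]
ft_force: [-0.9, 0.8, -0.3]
finger_gap: 1.001
gripper_force: 0.0
```

Request:
jog_arm --pt "0 -10 10 -0.12" --pt "0 -10 10 -0.12" --pt "0 -10 10 -0.12" --pt "0 -10 10 -0.12" --pt "0 -10 10 -0.12" --pt "0 -10 10 -0.12" --pt "0 -10 10 -0.12" --pt "0 -10 10 -0.12" --pt "0 0 0 -0.12" --pt "0 0 0 -0.12" --pt "0 0 0 -0.12" --pt "0 0 0 -0.12"

```text
time: 14.33
tcp_pos: [0.5357, -0.1823, 0.2377]
ee_rot: [-0.001, 0.999, 0.032, -0.001]
ft_force: [-0.5, 0.9, 0.6]
finger_gap: 1.0
gripper_force: 0.0
```

Request:
jog_arm --pt "0 0 0 -0.12" --pt "0 0 0 -0.01" --pt "0 0 0 0" --pt "0 0 0 0"

```text
time: 14.67
tcp_pos: [0.5361, -0.1822, 0.2385]
ee_rot: [-0.0, 1.0, -0.028, -0.001]
ft_force: [0.4, 1.1, 0.5]
finger_gap: 1.002
gripper_force: 0.0
```

Run:
```python
from h import *
o=env.get_obs(); print(o["time"],o["tcp_pos"],o["ee_rot"],o["qpos"].round(2),o["finger_gap"])
c=cal("wrist"); im=vision.read_camera("wrist")[:,:,::-1]; cv2.imwrite("pics/w4.png",im); np.save("w4.npy",c[2])
cv2.imwrite("pics/w4b.png",cv2.resize(im,(768,576)))
```

```text
14.6667 [ 0.53609169 -0.18218151  0.23854141] [-2.42254156e-04  9.99605618e-01 -2.80755576e-02 -5.59150856e-04] [ 0.73  0.21 -0.55  1.66  0.11  1.3  -1.47] 1.0019667346284498
```

View pics/w4b.png

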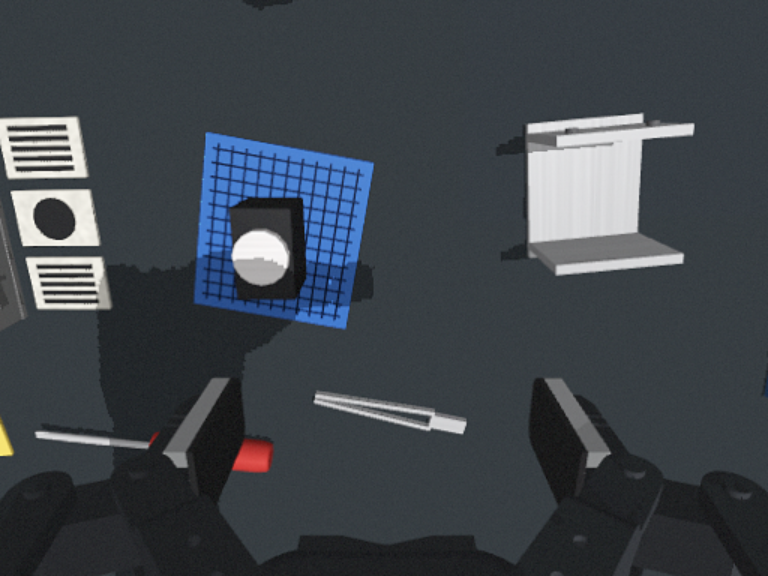

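The module stands upright on the mat, disc at (260,257). The cradle's cheek-top strips run from (556,142) to (694,129) and from (556,270) to (684,258). I'll measure both from this view.

Run:
```python
from h import *
im=cv2.imread("pics/w4.png"); K,D,_=cal("wrist"); c=(K,D,np.load("w4.npy")); H,S,V=cv2.split(cv2.cvtColor(im,cv2.COLOR_BGR2HSV))
m=(V>120)&(S<60); m[:,:130]=0; m[:,220:]=0; m[:130]=0; m[205:]=0
for b,s,ce in blobs(m,150): print("disc",s.tolist(),cast(ce,.061,c).round(4),[np.round(q,1) for q in rect(b,.061,c)])
x=im[70:190,340:470]; cv2.imwrite("pics/cr.png",cv2.resize(x,None,fx=6,fy=5,interpolation=cv2.INTER_CUBIC)[:600])
for col in (380,400,420,440,455): print(col,V[74:100,col].tolist(),V[155:188,col].tolist())
up=np.array([(556,137),(694,124),(694,134),(557,146)])/1.5; lo=np.array([(556,265),(683,253),(684,263),(557,275)])/1.5
for n,q in (("up",up),("lo",lo)): p=cast(q,.068,c)*1000; print(n,p.round(1)[:,:2].tolist(),p.mean(0).round(1))
# top view: plate + cheeks
t=cv2.imread("pics/top0.png"); ct=cal("top"); 
for n,q in (("plate",[(528,138),(640,138),(640,233),(528,240)]),): print(n,(cast(np.array(q)/1.5,.006,c)*1000).round(1).tolist())
```

```text
disc [154, 153, 39, 37, 1120] [[ 0.5367 -0.1024  0.061 ]] [array([ 536.4, -102.1]), array([36.6, 35.5]), np.float64(86.7)]
380 [65, 67, 65, 69, 63, 104, 198, 229, 227, 228, 217, 161, 92, 98, 92, 135, 215, 231, 228, 228, 227, 229, 232, 177, 133, 217] [216, 216, 219, 208, 158, 114, 114, 116, 115, 115, 116, 120, 115, 117, 118, 116, 114, 117, 114, 103, 124, 190, 221, 217, 216, 218, 214, 169, 57, 64, 66, 69, 70]
400 [71, 67, 65, 87, 176, 227, 223, 222, 222, 215, 168, 109, 111, 148, 208, 230, 227, 227, 226, 227, 225, 189, 130, 199, 222, 220] [221, 215, 166, 110, 114, 114, 121, 112, 117, 118, 118, 116, 118, 115, 117, 119, 116, 113, 118, 188, 221, 216, 216, 217, 222, 191, 51, 65, 66, 69, 67, 66, 63]
420 [67, 59, 166, 226, 223, 221, 221, 227, 172, 112, 114, 121, 189, 229, 227, 226, 226, 225, 224, 223, 219, 220, 220, 221, 221, 220] [168, 110, 114, 115, 115, 116, 116, 115, 121, 118, 119, 117, 118, 119, 117, 116, 113, 179, 221, 216, 216, 218, 221, 196, 53, 67, 66, 64, 64, 68, 66, 64, 66]
440 [70, 67, 70, 70, 68, 72, 72, 78, 103, 111, 199, 227, 226, 225, 226, 226, 231, 171, 60, 62, 67, 68, 68, 68, 64, 67] [65, 70, 67, 63, 65, 59, 71, 107, 119, 119, 118, 118, 115, 115, 112, 165, 223, 217, 217, 217, 222, 201, 51, 65, 66, 67, 66, 62, 66, 65, 68, 63, 67]
455 [65, 65, 67, 64, 69, 66, 65, 61, 114, 205, 228, 225, 225, 224, 226, 232, 159, 57, 64, 67, 65, 68, 67, 69, 69, 66] [64, 64, 66, 64, 67, 67, 67, 67, 69, 66, 69, 64, 64, 86, 161, 198, 168, 160, 138, 135, 116, 60, 65, 62, 68, 63, 65, 69, 66, 66, 62, 66, 65]
up [[600.1, -284.2], [603.7, -364.7], [598.1, -365.4], [595.0, -285.0]] [ 599.2 -324.8   68. ]
lo [[522.8, -287.8], [526.3, -367.7], [519.7, -369.2], [516.2, -288.8]] [ 521.2 -328.4   68. ]
plate [[597.1, -284.7, 6.0], [593.4, -363.8, 6.0], [525.0, -370.4, 6.0], [524.1, -286.9, 6.0]]
```

View pics/cr.png

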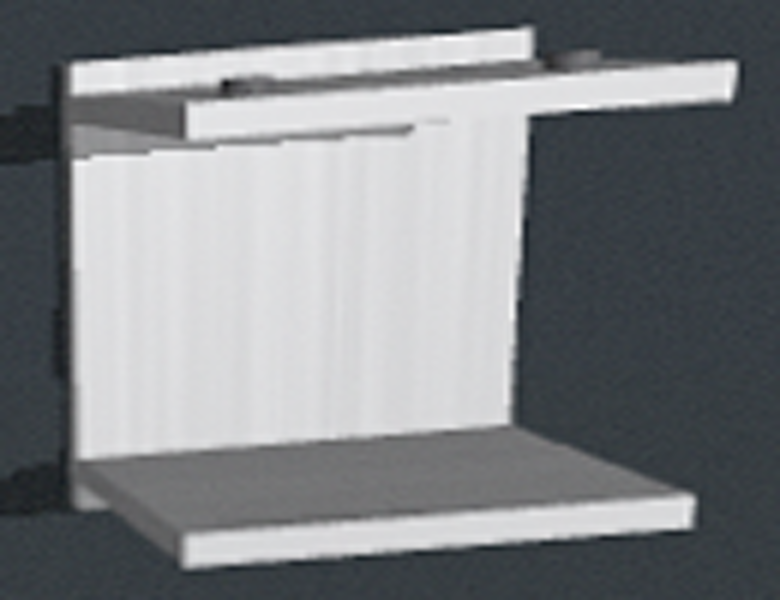

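The cradle crop shows two thin cheeks across ±x. The midpoint of their tops gives a centre of about (560, -326.5) and a yaw of about +0.044. Now I'll re-grasp across the long sides.

Request:
jog_arm --pt "0 20 -5 0" --pt "0 20 -20 0" --pt "0 20 -25 0" --pt "0.5 20 -30 0" --pt "0 0 -25 0" --pt "0 0 0 0" --pt "0 0 0 0"

```text
time: 15.3
tcp_pos: [0.5361, -0.1025, 0.1337]
ee_rot: [-0.0, 1.0, -0.029, -0.001]
ft_force: [0.7, -1.1, 0.2]
finger_gap: 0.999
gripper_force: 0.0
```

Request:
jog_arm --pt "0 0 -25 0" --pt "0 0 -25 0" --pt "0 0 -20 0" --pt "0 0 -15 0" --pt "0 0 -8 0" --pt "0 0 -4 0" --pt "0 0 0 0" --pt "0 0 0 0"

```text
time: 15.97
tcp_pos: [0.5378, -0.1028, 0.0386]
ee_rot: [0.0, 1.0, -0.03, 0.001]
ft_force: [0.4, -0.6, 0.6]
finger_gap: 0.997
gripper_force: 0.0
```

Request:
jog_arm --pt "0 0 0 0" --pt "0 0 0 0" --pt "0 0 0 0" --pt "0 0 0 0" --pt "0 0 0 0" --pt "0 0 0 0" --pt "0 0 0 0" --claw 0

```text
time: 16.55
tcp_pos: [0.5372, -0.1024, 0.0379]
ee_rot: [0.0, 1.0, -0.03, 0.0]
ft_force: [-1.3, -0.1, 6.1]
finger_gap: 0.459
gripper_force: 41.6
```

Request:
jog_arm --pt "0 0 5 0" --pt "0 0 15 0" --pt "0 0 25 0" --pt "0 0 28 0" --pt "0 0 22 0" --pt "2 -15 15 0" --pt "3 -25 0 0.02" --pt "3 -28 0 0.02" --pt "3 -28 0 0.02" --pt "3 -28 0 0.02" --pt "3 -28 0 0.025" --pt "3 -28 0 0"

```text
time: 17.55
tcp_pos: [0.5564, -0.2836, 0.1471]
ee_rot: [-0.0, 1.0, 0.023, -0.0]
ft_force: [1.1, 0.3, -1.9]
finger_gap: 0.464
gripper_force: 40.8
```

Request:
jog_arm --pt "3 -24 0 0" --pt "0 -15 0 0" --pt "0 -5 0 0" --pt "0 0 0 0" --pt "0 0 0 0" --pt "0 0 0 0"

```text
time: 18.05
tcp_pos: [0.5603, -0.3241, 0.1474]
ee_rot: [-0.0, 1.0, 0.024, 0.0]
ft_force: [0.4, -0.5, -1.7]
finger_gap: 0.462
gripper_force: 40.8
```

Run:
```python
from h import *
o=env.get_obs(); print(o["time"],o["tcp_pos"],o["ee_rot"],o["finger_gap"])
c=cal("wrist"); im=vision.read_camera("wrist")[:,:,::-1]; cv2.imwrite("pics/w5.png",im); np.save("w5.npy",c[2])
cv2.imwrite("pics/w5b.png",cv2.resize(im,(768,576)))
```

```text
18.05 [ 0.56027394 -0.32406525  0.14743389] [-4.69955340e-04  9.99721728e-01  2.35847491e-02  7.33252279e-05] 0.4624938288887185
```

View pics/w5b.png

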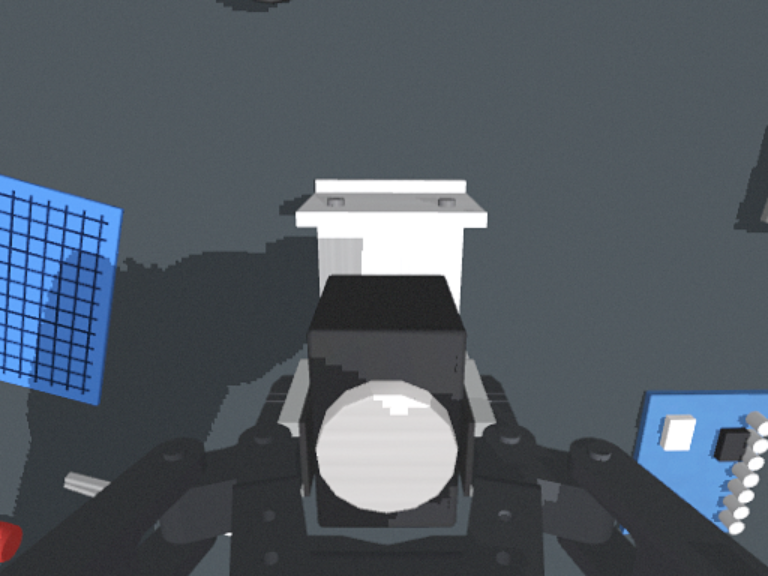

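The wrist picture shows the cradle's far cheek square to the image: top strip from (296,220) to (487,220), plate columns 316 to 466. The module lines up with it. I'll check the numbers.

Run:
```python
from h import *
im=cv2.imread("pics/w5.png"); K,D,_=cal("wrist"); c=(K,D,np.load("w5.npy")); V=im.max(2)
print(V[118:156,215].tolist(),V[118:156,290].tolist(),V[146,190:335].tolist()[::1][:15],V[146,315:335].tolist())
q=np.array([(296,212),(487,212),(487,227),(296,227)])/1.5; p=cast(q,.068,c)*1000; print(p[:,:2].round(1).tolist(),p.mean(0).round(1))
q=np.array([(316,180),(466,180)])/1.5; p=cast(q,.006,c)*1000; print(p[:,:2].round(1).tolist())
```

```text
[93, 142, 235, 255, 255, 255, 255, 255, 255, 255, 203, 153, 151, 145, 145, 146, 148, 154, 159, 156, 160, 158, 153, 231, 255, 255, 255, 255, 255, 255, 255, 255, 255, 255, 255, 255, 255, 255] [95, 110, 210, 255, 255, 255, 255, 255, 255, 255, 225, 150, 157, 154, 147, 146, 149, 148, 154, 158, 159, 160, 154, 221, 255, 255, 255, 255, 255, 255, 255, 255, 255, 255, 255, 255, 255, 255] [95, 95, 97, 96, 96, 94, 84, 197, 255, 255, 255, 255, 255, 255, 255] [255, 255, 255, 255, 255, 255, 255, 255, 255, 242, 83, 91, 93, 96, 95, 95, 94, 97, 95, 96]
[[600.7, -284.5], [604.5, -364.4], [598.2, -365.1], [594.3, -284.5]] [ 599.4 -324.6   68. ]
[[606.8, -284.5], [610.6, -364.3]]
```

Request:
jog_arm --pt "0.5 -2.5 0 0" --pt "0 0 -15 0" --pt "0 0 -20 0" --pt "0 0 -20 0" --pt "0 0 -18 0" --pt "0 0 -13 0" --pt "0 0 -8 0" --pt "0 0 -5 0" --pt "0 0 -3 0" --pt "0 0 -1 0" --pt "0 0 0 0"

```text
time: 19.02
tcp_pos: [0.5607, -0.329, 0.0449]
ee_rot: [0.0, 1.0, 0.022, 0.0]
ft_force: [-0.0, -0.1, -2.2]
finger_gap: 0.462
gripper_force: 40.8
```

Request:
jog_arm --pt "0 2 -1 0" --pt "0 0 -1 0" --pt "0 0 -1 0" --pt "0 0 -1 0" --pt "0 0 -0.5 0" --pt "0 0 0 0" --pt "0 0 0 0"

```text
time: 19.6
tcp_pos: [0.5604, -0.3269, 0.04]
ee_rot: [0.0, 1.0, 0.022, 0.0]
ft_force: [-1.4, 0.5, 0.8]
finger_gap: 0.465
gripper_force: 41.0
```

Request:
jog_arm --pt "0 0 -0.5 0" --pt "0 0 -0.5 0" --pt "0 0 0 0" --pt "0 0 0 0"

```text
time: 19.93
tcp_pos: [0.5604, -0.3269, 0.04]
ee_rot: [0.0, 1.0, 0.022, -0.0]
ft_force: [-5.1, 2.9, 11.0]
finger_gap: 0.463
gripper_force: 42.3
```

Contact: 11 N and the height no longer drops. I'll release and retreat.

Request:
jog_arm --pt "0 0 0 0" --pt "0 0 0 0" --pt "0 0 0 0" --pt "0 0 0 0" --pt "0 0 5 0" --pt "0 0 15 0" --pt "0 0 25 0" --pt "0 0 30 0" --pt "0 0 35 0" --pt "0 0 35 0" --pt "0 0 20 0" --pt "0 0 0 0" --claw 1

```text
time: 20.93
tcp_pos: [0.5628, -0.3275, 0.2113]
ee_rot: [0.002, 1.0, 0.022, 0.004]
ft_force: [-0.4, -0.1, -0.0]
finger_gap: 0.998
gripper_force: 0.0
```

Request:
jog_arm --pt "-20 -20 20 0" --pt "-20 -20 10 0" --pt "-20 -20 0 0" --pt "0 0 0 0" --pt "0 0 0 0" --pt "0 0 0 0"

```text
time: 21.43
tcp_pos: [0.5005, -0.3863, 0.2341]
ee_rot: [-0.0, 1.0, 0.022, 0.0]
ft_force: [-0.0, 1.2, -0.0]
finger_gap: 0.999
gripper_force: 0.0
```

Run:
```python
from h import *
print(env.get_obs()["time"])
a=vision.read_camera("top")[:,:,::-1][100:260,120:376]; b=vision.read_camera("wrist")[:,:,::-1]
cv2.imwrite("pics/end.png",np.vstack([cv2.resize(a,(480,300)),cv2.resize(b,(400,300)) if 0 else cv2.resize(b[60:300,:],(480,300))]))
```

```text
21.4333
```

View pics/end.png

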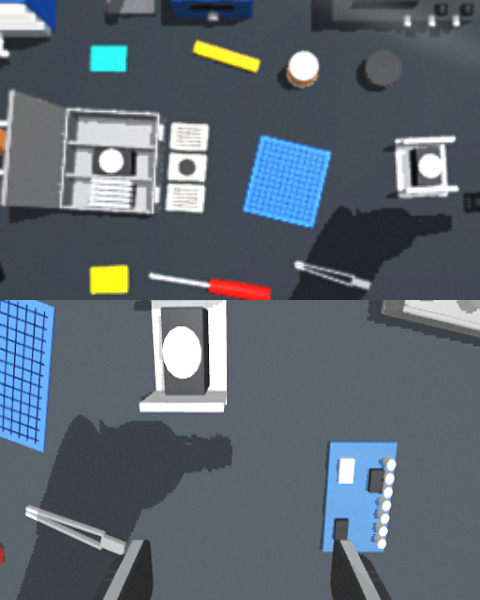

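The round module stands upright between the cheeks, at (428,166) in the upper half. The lid is open at (30,150). The two correct modules are still in their pockets, and the other things on the bench look undisturbed.

```bash
python3 -c "
from bench import order
print(order.close_job())"
```

```text
the job is handed in; nothing more can be done
None
```

The job is handed in: the lid is left standing open, and the mismatched round module from the far pocket was stood on the blue mat, re-gripped across its long sides and set upright between the cradle's cheeks, with the other two modules left in their pockets.

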